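# Try out the folding stay of a tool box lid

## Task

The plywood box has just been given a new folding lid stay, and it wants trying out. Raise the lid by its bar until the stay locks and let it settle back so that the locked stay carries it with your hand off; then lift the lid slightly to free the stay, fold the stay's knee towards you and lower the lid by hand until it is fully shut. Never force the stay so hard that its foot plate slips, do not let the lid drop, and leave the other things where they are.

Things in the scene. Friction and masses are not known exactly. Their poses are not given: they have to be found in the camera images.
- chest: Plywood box with steel corner angles, 180 mm deep (x axis, away from the robot at yaw 0), 220 mm wide (y axis), 92 mm high, fixed to the cabinet top. Origin: centre of the underside. The lid is hinged along the far (+x) top edge. The folding stay stands outside the right-hand (-y) wall, in a plane 12 mm off it. A roll of tape lies inside.
- lid (a joint): Lid angle, rad: 0 shut, growing as the front rises, 1.57 upright; free to 1.9 but for the stay. The plywood lid (12 mm thick, about 0.55 kg) has a stiff hinge (about 0.38 N m): it stays where it is left above about 1.1 rad and may fall shut from below 0.95 rad.
- lid_hinge (a point): Point on the hinge line, mid-width, 92 mm above the cabinet top. Does not move.
- lid_bar (a point): Middle of the lifting bar, a round steel bar 12 mm thick, 116 mm long, parallel to the hinge, in front of the lid's front edge: 222 mm from the hinge in the lid's plane and 6 mm above the hinge line when shut. Bent rods 45 mm to either side hold it. 36 mm are free between bar and lid edge: fingers can straddle it from above at every lid angle, and it turns between them.
- stay_upper (a joint): Knee angle of the stay, rad: 0 straight, about 2.4 folded (lid shut). It folds one way only, the knee going to the front of the box (-x). Unlocked, it folds when the stud is pulled 30 mm or more to the front, with 1 to 5 N, drawing the lid down a little against its stiff hinge. Over 0.5 it will not lock again by itself.
- stay_knee (a point): Middle of the thumb stud at the knee: a round bar 14 mm thick, 48 mm long, parallel to the hinge line, standing out sideways (-y of the box) and free on every side; this point is 36 mm out from the plane of the stay. 115 to 125 mm above the cabinet top when straight; it rises up to 10 mm as it folds, so hook it loosely rather than clamp it.
- stay_lid_pin (a point): Pin on the side of the lid, 110 mm from the hinge, on which the stay's upper bar turns. Each bar is 88 mm from pin to knee, and the knee has a slot 9.5 mm long, drawn in by a light spring (3 N). Pin to foot pivot: 176 mm when straight and drawn in (locked), 185.5 mm at the end of the slot.
- stay_foot (a point): Pivot of the lower bar, on the foot plate on the box's right-hand wall. The plate has slotted holes and was screwed on up to 6 mm lower or higher than the middle, 37 mm above the cabinet top, so the stay locks at a lid angle between 1.2 and 1.45 rad. More than about 45 N in the stay (13 N at the lid bar against it, 50 N on the locked knee) makes the plate slip.
- stay_foot_plate: The stay, as a body with its bars, tooth and stud; origin at the foot pivot. To lock: raise the lid until the straight stay reaches the end of its slot, 0.16 rad above the locked angle: a stop of about 1 N per mm at the lid bar. Lowered again, the stay draws in and a tooth catches: the lid stops coming down, the knee will not fold.
- jar: Glass jar with a dark screw lid, 62 mm across, 80 mm high; bystander. Origin: centre of its underside.
- tape_roll: Masking tape roll, 96 mm across and 25 mm high, lying in the box; bystander. Origin: centre of its underside.
- paint_tin: Paint tin, 102 mm across, 120 mm high; bystander. Origin: centre of its underside.
- coffee_mug: White mug, 93 mm high; bystander. Origin: centre of its underside.
- aerosol_can: Aerosol can, 67 mm across, 205 mm high; bystander. Origin: centre of its underside.
- sander: Wooden sanding block, 97x125x36 mm; bystander. Origin: centre of its underside.
- cup_saw: Hole saw, 39 mm across, 64 mm high; bystander. Origin: centre of its underside.
- driver: Screwdriver, 182 mm long, lying; bystander. Origin: centre of its underside.

How it is judged:
By the outcome, as a careful person would: the job done as asked, in the order asked, and still so for the second after the job is handed in, with the robot touching nothing.
It also fails if it takes over 72 s, if anything falls off the work surface, if the arm or the gripper's body presses on something with over 40 N, if the wrist force passes 120 N, or if a joint passes its speed limit or range.

## Robot

A 7-joint arm with a two-finger parallel gripper is mounted at the origin on a cart in front of the work surface, level with it; the furniture and walls round the work are solid. World frame = base frame: x ahead of the robot, y to its left, z up, the work surface at z = 0. Lengths are in m, angles in degrees, forces in N, time in s.
With the tool pointing down it reaches from about 0.35 to 0.9 m from the base axis. Payload 8.1 kg.
Tool frame: the origin (TCP) lies midway between the tips of the shut fingers; the grasp point (between the pads) lies 19 mm behind it; x points along the fingers, y is the direction in which the jaws open and shut, and the axes are right-handed (so a half turn about x gives the same grasp; the last joint's range is limited). The gripper opens to 92 mm and grips with 3 to 60 N. Pads are 19 mm wide; open, the fingers measure 130 mm over their backs; the gripper's body (75 mm by 190 mm) begins 47 mm behind the grasp point.
Start: joints at [68.95, 24.895, 1.432, 90.138, -0.665, 64.973, -4.303], TCP at [0.164, -0.603, 0.227] pointing down, gripper open.
Joint ranges: [-149.89, 149.89], [-25.12, 119.58], [-72.63, 75.52], [4.76, 147.25], [-75.54, 255.54], [6.69, 114.76], [-157.13, 157.13]. Speed limits (degrees/s): [127.2, 127.2, 172.46, 172.46, 180, 180, 180].

## Interface

Orientations are given as [roll, pitch, yaw] about the fixed x, y, z axes, in that order (R = Rz(yaw) Ry(pitch) Rx(roll)).
In Python, from bench import bot, set_gripper, status, viewer, order gives the robot as it stands. The module is installed in compiled form; this text tells all that it offers. Calls block until the motion is done:
- bot.reach(position, orientation): joint-space move of the TCP to a pose.
- bot.movel(position, rotation=None, speed=0.15, until_force=None): straight line of the TCP; rotation=None keeps the orientation; speed is the mean speed in m/s. With until_force (N) it stops when the force on the tool has changed by that much, and returns True; else False.
- bot.set_joints(angles): joint-space move.
- set_gripper(opening): finger opening in m; the grip force is fixed at half the most; returns when the fingers have stopped.
- bot.wait(seconds).
- bot.ik(position, orientation): joint angles nearest the present ones, or None.
- status.state(): the state.
- viewer.read_camera(name): name is "side" or "top" or "wrist"; returns a dict with "img" (384x512x3 uint8, red, green, blue), "K" (3x3 intrinsics, pixels), "k1" (the pictures are not rectified: a ray, as slopes to the right and down, at radius r is drawn at 1 + k1 r^2 times it, then the intrinsics apply), "position" and "attitude" of the camera in the world; the wrist camera has in their place "mount" (4x4, takes a point from camera to tool coordinates, whose origin is the TCP and whose axes are the tool frame's). Camera axes: x right, y down, z forward; pixel columns grow to the right and rows downward; lengths in m; the calibration is good to about 2 mm. A picture is of the moment at which its call begins: read the wrist's pose just before it. There is no depth.
A pose or a line that the arm cannot do raises bot.PlanningError and nothing moves.
- order.finish_job(): hands the job in, once; it reports no verdict.
The state is a dict: "t": time; "q": joint angles; "qvel": joint speeds; "tau": joint torques, N m; "tcp_pos": TCP position; "orientation": TCP orientation; "ft_force": force on the tool from outside, world axes, zero at the start; "ft_torque": the same for the moment, N m; "width": finger opening in m.
Only numpy, scipy, OpenCV 4.12 (cv2) and the standard library are available. Lean on these libraries where they do the work, as an engineer would, in place of code of your own. Each camera call takes 0.05 s, during which the arm holds its last target. There are 200 camera calls.

## Working session

There is one attempt and no reset: what is moved stays moved. The work goes in short steps, each a Python script; the robot and the scene stay as the last script left them, time stands still between calls to the robot, and variables do not carry over. Pictures are saved under pics/ and viewed, about 8 in all and at most 12, crops included, and the job is handed in when it is done.

```bash
mkdir -p pics
cat > h.py <<'E'
import numpy as np, cv2
from scipy.spatial.transform import Rotation as R
from bench import bot,set_gripper,status,viewer,order
def shot(n,f=None):
    s=status.state(); c=viewer.read_camera(n)
    if n=="wrist":
        T=np.eye(4); T[:3,:3]=R.from_euler('xyz',s['orientation'],degrees=True).as_matrix(); T[:3,3]=s['tcp_pos']
        c['T']=T@np.array(c['mount'])
    if f: cv2.imwrite(f'pics/{f}.png',c['img'][:,:,::-1])
    return c
E
python3 - <<'E'
from h import *
for n in("side","top","wrist"):
    c=shot(n,n+'0'); print(n,c['K'],c['k1'],c.get('position'),c.get('attitude'))
a=[cv2.imread(f'pics/{n}0.png') for n in("side","top")]
print(c['T'],status.state())
E
```

```text
side [[414.59605189   0.         254.21674013]
 [  0.         414.59605189 191.992698  ]
 [  0.           0.           1.        ]] -0.03808555503975582 [ 0.47490283 -0.79060165  0.59446984] [-121.48588531   -0.64612991   -3.2498546 ]
top [[349.24770546   0.         252.72633319]
 [  0.         349.24770546 190.99442212]
 [  0.           0.           1.        ]] -0.07487066459816556 [0.4157961  0.04653496 0.9485707 ] [-174.13277827   -0.78463996  -90.91264374]
wrist [[327.14242287   0.         253.52769163]
 [  0.         327.14242287 185.81566806]
 [  0.           0.           1.        ]] -0.05778266551229855 None None
[[ 0.26131393 -0.92375699 -0.27997869  0.23869708]
 [-0.96525135 -0.25074188 -0.07360938 -0.58249273]
 [-0.0022052   0.28948496 -0.95718002  0.3843859 ]
 [ 0.          0.          0.          1.        ]] {'t': 0.15, 'q': array([68.94709616, 24.92725777,  1.43110082, 90.17555101, -0.66554167,
       64.97164464, -4.30427161]), 'qvel': array([ 0.12837779, -0.02653684, -0.06721494, -0.23112049, -0.04263153,
        0.00084606, -0.02158427]), 'tau': array([ 1.94919892e-03, -6.68264794e+01,  9.85929742e-01, -3.14695108e+01,
       -6.04360295e-02,  3.94790957e-02,  1.71520846e-04]), 'tcp_pos': array([ 0.1634624 , -0.60286737,  0.22613616]), 'orientation': array([-85.35602467,  89.93386307, 109.81249989]), 'ft_force': array([0.26845871, 0.67288933, 0.56349371]), 'ft_torque': array([-0.01429164,  0.04786434,  0.0019369 ]), 'width': 0.09195949039974527}
```

View pics/side0.png

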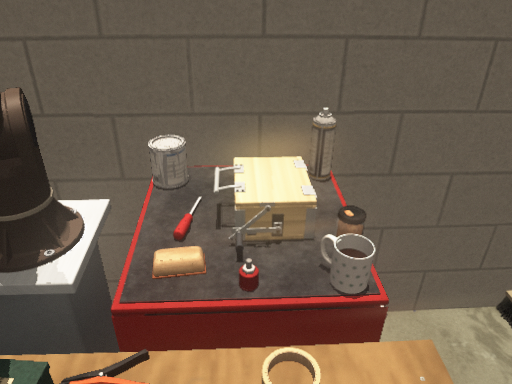

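View pics/top0.png

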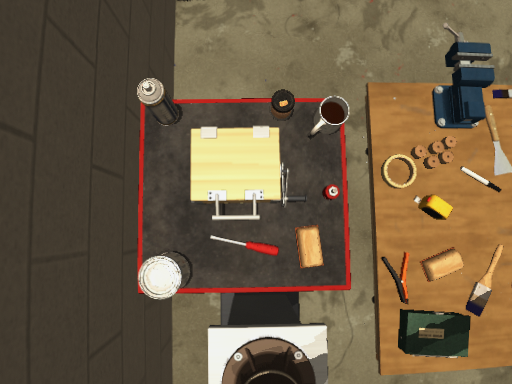

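The side view shows the box with the lid bar at the left (about 217,180), the stay folded on the near wall, and a hole saw at (249,275) near the stay. The top view shows the lid at (191–281, 128–202), the bar at about (213–258, 217) and the stud at about (295,199). Next I'll enlarge both views and find the lid corners.

```bash
cat >> h.py <<'E'
def cam(c):
    if 'T' in c: return c['T'][:3,:3],c['T'][:3,3]
    return R.from_euler('xyz',c['attitude'],degrees=True).as_matrix(),np.array(c['position'])
def ray(c,uv):
    d=cv2.undistortPoints(np.array([[uv]],float),c['K'],np.array([c['k1'],0,0,0,0.]))[0,0]
    Rm,p=cam(c); return p,Rm@np.r_[d,1]
def onz(c,uv,z):
    p,d=ray(c,uv); return p+d*(z-p[2])/d[2]
def tri(c1,u1,c2,u2):
    p,d=ray(c1,u1);q,e=ray(c2,u2)
    s=np.linalg.lstsq(np.c_[d,-e],q-p,rcond=None)[0]
    a,b=p+s[0]*d,q+s[1]*e; return (a+b)/2,np.linalg.norm(a-b)
def proj(c,P):
    Rm,p=cam(c); x=cv2.projectPoints(np.array([P],float).reshape(-1,1,3),cv2.Rodrigues(Rm.T)[0],-Rm.T@p,c['K'],np.array([c['k1'],0,0,0,0.]))[0]
    return x.reshape(-1,2)
E
python3 - <<'E'
from h import *
c=shot("top"); im=c['img']
h=cv2.cvtColor(im,cv2.COLOR_RGB2HSV)
roi=np.zeros(im.shape[:2],np.uint8); roi[110:235,175:300]=255
m=cv2.inRange(h,(15,50,120),(40,255,255))&roi
ct=max(cv2.findContours(m,0,2)[0],key=cv2.contourArea)
bx=cv2.boxPoints(cv2.minAreaRect(ct)); print(cv2.contourArea(ct),bx)
for b in bx: print(onz(c,b,0.104))
for u in [(213,217.5),(258,217)]: print('bar',onz(c,u,0.098))
print('stud',onz(c,(295,199),.1))
a=cv2.resize(im[110:240,180:350],None,fx=4,fy=4,interpolation=2)[...,::-1]
cv2.imwrite('pics/topz.png',a)
s=shot("side")['img'][150:300,190:390]
cv2.imwrite('pics/sidez.png',cv2.resize(s,None,fx=4,fy=4,interpolation=2)[...,::-1])
E
```

```text
5673.5 [[189.99997 200.     ]
 [189.99997 127.00001]
 [279.99997 127.     ]
 [279.99997 200.     ]]
[0.48265842 0.18603443 0.104     ]
[0.66445473 0.18686618 0.104     ]
[ 0.66146103 -0.03682341  0.104     ]
[ 0.47945309 -0.03229939  0.104     ]
bar [0.43969828 0.13102645 0.098     ]
bar [0.43927159 0.02168516 0.098     ]
stud [ 0.48164362 -0.06946958  0.1       ]
```

View pics/topz.png

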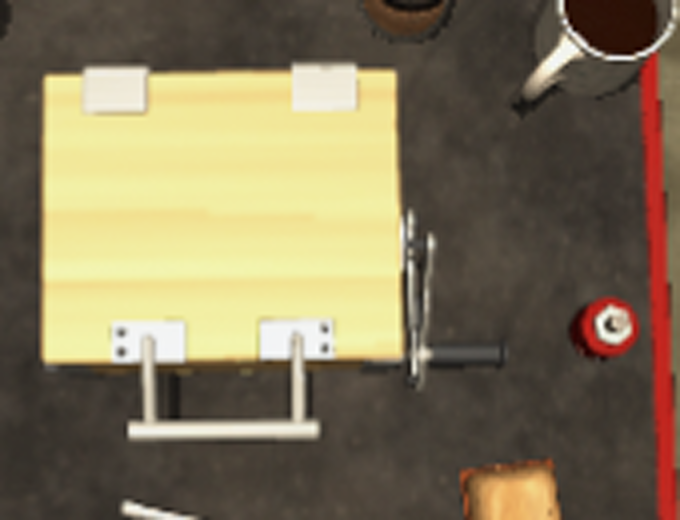

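View pics/sidez.png

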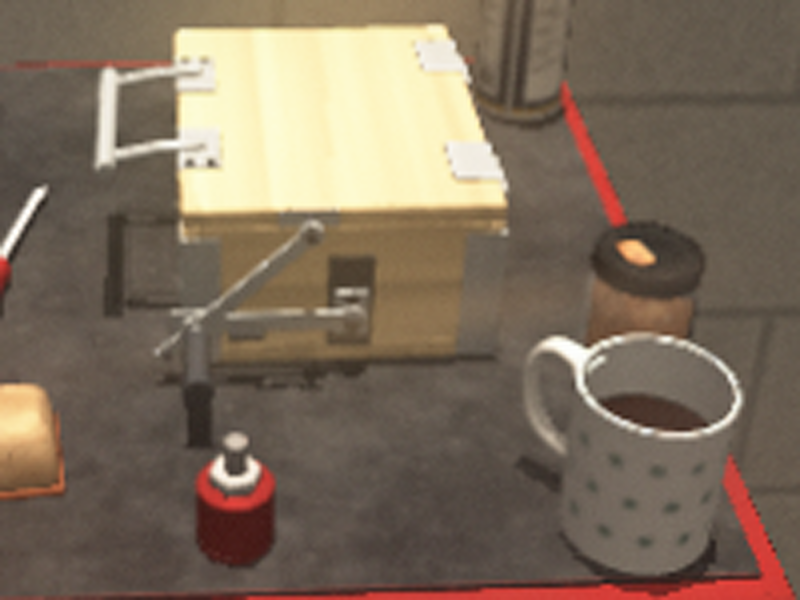

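The top zoom shows the bar centre at top pixel (236,217.5), yaw about 0, and the stud lying along y. The side zoom shows the foot pivot at side pixel about (278.8,229.5), the lid pin at about (268.3,208) and the knee at about (238.5,230). Next I'll compute the geometry and do the pregrasp.

```bash
cat >> h.py <<'E'
H=np.array([.6615,.0760,.092])
def barp(th): return H+.222*np.array([-np.cos(th),0,np.sin(th)])+.006*np.array([np.sin(th),0,np.cos(th)])
def ori(tilt=0,flip=1):  # tool down, jaws along world x; tilt>0 leans body to -y
    t=np.radians(tilt); x=np.array([0,np.sin(t),-np.cos(t)]); y=np.array([flip,0,0.])
    import warnings; warnings.simplefilter('ignore')
    return R.from_matrix(np.c_[x,y,np.cross(x,y)]).as_euler('xyz',degrees=True)
E
python3 - <<'E'
from h import *
c=shot("side")
def ony(uv,y): p,d=ray(c,uv); return p+d*(y-p[1])/d[1]
f=ony((278.8,229.5),-.0465); p=ony((268.3,208),-.0465); k=ony((238.5,230),-.0465)
print('foot,pin,knee',f,p,k)
from scipy.optimize import brentq
for fz in (.031,.034,.037,.040,.043):
    g=lambda th,L:np.hypot(H[0]-.11*np.cos(th)-f[0],H[2]+.11*np.sin(th)-fz)-L
    try: print(fz,[brentq(g,.8,1.85,args=(L,)) for L in (.176,.1855)])
    except Exception as e: print(fz,e)
for fl in (1,-1):
    print(fl,[None if (q:=bot.ik(P,ori(t,fl))) is None else np.round(q,1) for P,t in ((barp(0)+[0,0,.12],0),(barp(0)-[0,0,.019],0),(barp(1.6)-[0,0,.019],0),((.597,-.092,.10),18),((.55,-.092,.10),18))])
E
```

```text
foot,pin,knee [ 0.57867828 -0.0465      0.03786144] [ 0.55332396 -0.0465      0.09647786] [ 0.48832769 -0.0465      0.0392797 ]
0.031 [1.3113100437633576, 1.480888518528933]
0.034 [1.3593900306742654, 1.5343082291806567]
0.037 [1.4082377479066328, 1.5887861353161532]
0.04 [1.4578011049386221, 1.6442777443903345]
0.043 [1.5080136064076692, 1.7007207726638265]
1 [array([ 27.9,  16.1, -53.4, 111.4,  14.9,  59.7, -32. ]), array([ 22.4,  28.9, -50.9, 121. ,  32.3,  44.6, -48.9]), array([ 16.1,  35.5, -48.7,  72.9,  26.1,  82.8, -30.3]), array([ 36.7,  38.4, -34.6,  95.7,   3.5,  53.8,   5.7]), array([ 38.8,  34.8, -34.2, 102.3,   1.2,  50.8,   8.4])]
-1 [array([ 32.9,  18.4, -60.5, 111.1,  18.3,  60.9, 144.5]), array([ 28.7,  33.5, -61. , 120.5,  39.6,  49.1, 123.9]), array([ 21. ,  39.8, -61.1,  72.4,  34.1,  86.5, 144.2]), array([   9.5,   33.7,    7. ,   98.3,  -25.8,   56.1, -148.4]), array([  11.1,   30.3,    6.1,  104.8,  -25.7,   53.2, -146.5])]
```

Run:
```python
from h import *
set_gripper(.028)
bot.reach(barp(0)+[0,0,.10],ori())
c=shot("wrist","w1"); s=status.state(); print(s['t'],s['tcp_pos'],s['orientation'],s['width'])
g=[H+[-.222,y,.006] for y in(-.058,.058)]+[H+[-.18,y,.012] for y in (-.11,.11)]
print(proj(c,g))
im=c['img'][:,:,::-1].copy()
for u in proj(c,g): cv2.circle(im,tuple(int(v) for v in u),3,(0,0,255),1)
cv2.imwrite('pics/w1b.png',im)
```

```text
4.0583 [0.43978682 0.07519126 0.19790229] [ -50.95776764   89.98729843 -141.05751485] 0.028067510413703346
[[253.87036578 248.63963157]
 [253.57149045 113.65558091]
 [300.05948836 302.6884844 ]
 [311.81197261  41.08693012]]
```

View pics/w1b.png

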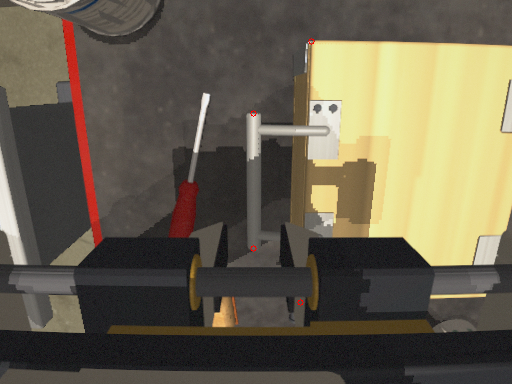

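The projected bar ends and lid corners land on the bar (254,114)–(254,249) and the lid edge within about 1 px, so the geometry is good. I'll grip the bar and raise the lid.

```bash
cat >> h.py <<'E'
OFF=np.array([0,0,-.019])
def ang():
    p=np.array(status.state()['tcp_pos'])-OFF-H
    return np.arctan2(p[2],-p[0])-np.arctan2(.006,.222)
def ft(th=None):
    s=status.state(); f=np.array(s['ft_force']); th=ang() if th is None else th
    return f@[np.sin(th),0,np.cos(th)], f@[-np.cos(th),0,np.sin(th)]
def swing(a,b,step,speed,show=False,stop=None):
    n=max(1,int(round(abs(b-a)/step)))
    for th in np.linspace(a,b,n+1)[1:]:
        bot.movel(barp(th)+OFF,speed=speed)
        if show: print(f'{th:.3f} {ang():.3f} tan,rad=%.2f %.2f t=%.2f'%(*ft(),status.state()['t']))
        if stop and stop(ft()[0]): print('stop');break
    return th
E
python3 - <<'E'
from h import *
print(bot.movel(barp(0)+OFF,speed=.08,until_force=6),status.state()['tcp_pos'],status.state()['ft_force'])
set_gripper(0.0); s=status.state(); print(s['width'],s['ft_force'],s['tcp_pos'],ang())
if .009<s['width']<.016:
    swing(0,1.1,.11,.08,True)
E
```

```text
False [0.43980344 0.07605724 0.07936528] [ 0.19446498 -0.81982914  0.3823058 ]
0.010819483457020844 [ 0.36258015 -0.68935761  1.16551689] [0.43982974 0.07597769 0.07916192] 0.0007700938936200837
0.110 0.111 tan,rad=-2.32 -3.10 t=6.58
0.220 0.219 tan,rad=-1.33 -2.09 t=7.04
0.330 0.329 tan,rad=-1.35 -0.75 t=7.50
0.440 0.439 tan,rad=-1.24 4.78 t=7.96
0.550 0.548 tan,rad=-1.84 10.12 t=8.42
0.660 0.655 tan,rad=-0.84 17.00 t=8.88
0.770 0.763 tan,rad=-1.11 25.96 t=9.33
0.880 0.876 tan,rad=-0.44 33.98 t=9.79
0.990 0.994 tan,rad=0.42 29.31 t=10.25
1.100 1.109 tan,rad=0.31 21.00 t=10.71
```

Run:
```python
from h import *
set_gripper(.017); bot.wait(.3); s=status.state(); print(s['width'],s['ft_force'],ang())
b=ft()[0]
a=swing(1.1,1.28,.06,.05,True)
a=swing(a,1.66,.015,.03,True,stop=lambda f:f<-5.5)
c=shot("side","s2"); s=status.state(); print(a,s['ft_force'],s['tcp_pos'],s['t'])
cv2.imwrite('pics/s2z.png',cv2.resize(c['img'][70:280,170:390],None,fx=2.7,fy=2.7,interpolation=2)[...,::-1])
```

```text
0.017138938421858277 [ 0.65578696 -0.43895693 -0.61448113] 1.099917086242434
1.160 1.163 tan,rad=-0.22 -0.41 t=11.80
1.220 1.223 tan,rad=-0.49 -0.15 t=12.22
1.280 1.282 tan,rad=-1.05 0.95 t=12.63
1.295 1.293 tan,rad=-2.76 3.03 t=12.90
1.310 1.311 tan,rad=-2.59 2.94 t=13.17
1.326 1.328 tan,rad=-1.46 1.42 t=13.43
1.341 1.343 tan,rad=-0.10 1.63 t=13.70
1.356 1.358 tan,rad=-0.39 1.03 t=13.97
1.371 1.373 tan,rad=-0.77 0.79 t=14.23
1.386 1.388 tan,rad=-0.92 0.95 t=14.50
1.402 1.403 tan,rad=-0.24 0.17 t=14.77
1.417 1.418 tan,rad=-0.07 0.68 t=15.03
1.432 1.433 tan,rad=-0.47 0.43 t=15.30
1.447 1.449 tan,rad=-0.14 1.24 t=15.57
1.462 1.464 tan,rad=-0.50 -0.10 t=15.83
1.478 1.479 tan,rad=-0.57 0.84 t=16.10
1.493 1.494 tan,rad=-0.91 1.38 t=16.37
1.508 1.509 tan,rad=-1.50 0.04 t=16.63
1.523 1.524 tan,rad=-2.20 0.81 t=16.90
1.538 1.538 tan,rad=-4.03 2.41 t=17.17
1.554 1.552 tan,rad=-4.71 3.68 t=17.43
1.569 1.566 tan,rad=-6.40 5.00 t=17.70
stop
1.5688 [-7.29142071 -1.12843878  3.90944623] [0.66634569 0.07592126 0.29521121] 17.75
```

View pics/s2z.png

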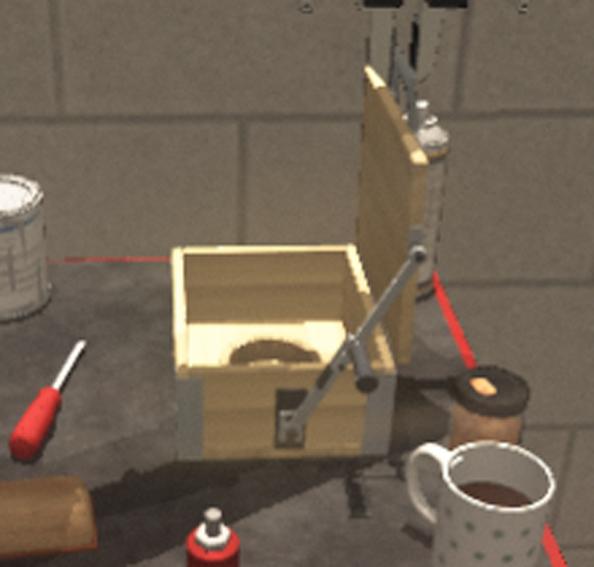

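The stay is straight and drawn to the end of its slot (foot 292,425; knee 352,350; lid pin 418,255 in the zoom). Now I'll let it settle back.

Run:
```python
from h import *
a=swing(1.569,1.44,.03,.04,True,stop=lambda f:f>7)
a=swing(a,1.30,.01,.02,True,stop=lambda f:f>5.5)
bot.wait(.2);print(ft(),ang(),status.state()['ft_force'])
# back off so that the hand is neutral
a=swing(a,a+.012,.012,.03,True)
c=shot("side","s3")
cv2.imwrite('pics/s3z.png',cv2.resize(c['img'][70:280,170:390],None,fx=2.7,fy=2.7,interpolation=2)[...,::-1])
```

```text
1.537 1.534 tan,rad=-5.47 0.97 t=18.07
1.504 1.506 tan,rad=-0.14 0.45 t=18.40
1.472 1.472 tan,rad=-0.34 -0.04 t=18.73
1.440 1.439 tan,rad=0.00 -0.13 t=19.05
1.430 1.430 tan,rad=-0.42 0.00 t=19.31
1.420 1.419 tan,rad=0.49 0.05 t=19.57
1.410 1.409 tan,rad=0.08 0.93 t=19.82
1.400 1.399 tan,rad=1.01 -0.88 t=20.08
1.390 1.389 tan,rad=0.44 0.76 t=20.34
1.380 1.379 tan,rad=0.68 -0.20 t=20.60
1.370 1.369 tan,rad=-0.52 -0.22 t=20.86
1.360 1.359 tan,rad=-0.45 -0.53 t=21.12
1.350 1.349 tan,rad=-0.77 0.05 t=21.38
1.340 1.339 tan,rad=0.11 -0.40 t=21.63
1.330 1.329 tan,rad=-0.10 -0.18 t=21.89
1.320 1.319 tan,rad=0.17 0.94 t=22.15
1.310 1.310 tan,rad=0.95 0.23 t=22.41
1.300 1.301 tan,rad=2.91 0.39 t=22.67
(np.float64(2.6924887245099187), np.float64(0.5495703091223463)) 1.3009669984188246 [ 2.44856753 -0.86974977  1.24741337]
1.312 1.311 tan,rad=-0.80 -0.84 t=23.12
```

Run:
```python
from h import *
a=swing(1.312,1.27,.006,.02,True,stop=lambda f:f>5)
bot.wait(.2);print(ft(),ang())
if ft()[0]>3.5: swing(a,a+.02,.02,.03,True)
c=shot("side","s3")
cv2.imwrite('pics/s3z.png',cv2.resize(c['img'][70:280,170:390],None,fx=2.7,fy=2.7,interpolation=2)[...,::-1])
```

```text
1.306 1.305 tan,rad=-0.37 -0.25 t=23.42
1.300 1.301 tan,rad=1.16 -0.80 t=23.67
1.294 1.296 tan,rad=4.15 -0.80 t=23.92
1.288 1.290 tan,rad=4.69 -1.19 t=24.17
1.282 1.285 tan,rad=5.45 -0.22 t=24.42
stop
(np.float64(5.021249197246942), np.float64(-1.9558044218578816)) 1.2850410242912067
1.302 1.302 tan,rad=2.38 0.11 t=24.92
```

View pics/s3z.png

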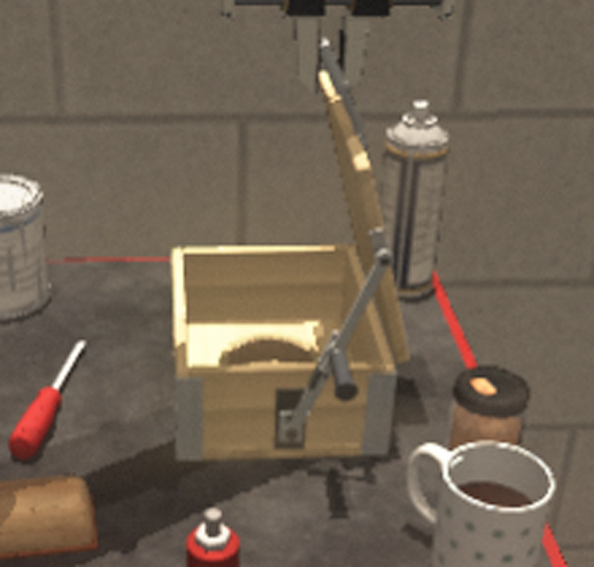

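The stay is straight with its foot unmoved, and the lid resists coming down at about 1.30 rad, rising to 5 N at 1.285 by tool angle. Now I'll take the hand fully off and check that it holds.

Run:
```python
from h import *
swing(1.302,1.308,.01,.03,True)
set_gripper(.034)
p=np.array(status.state()['tcp_pos'])
bot.movel(p+[0,0,.07],speed=.1); bot.wait(.3)
c=shot("side"); bot.wait(1.0); d=shot("side")
print(np.abs(c['img'].astype(int)-d['img']).max(), status.state()['t'],status.state()['ft_force'])
cw=shot("wrist","w4")
cr=d['img'][60:260,220:390]
for th in(1.26,1.30,1.34): print(th,proj(d,[barp(th)+[0,-.058,0],barp(th)+[0,.058,0]]).tolist())
cv2.imwrite('pics/s4z.png',cv2.resize(np.hstack([cr]),None,fx=3,fy=3,interpolation=2)[...,::-1])
```

```text
1.308 1.306 tan,rad=-0.22 0.18 t=25.22
83 28.0 [ 0.22692743 -0.54397777  0.85622778]
1.26 [[290.95363183960586, 104.97771293868622], [284.21522129188475, 87.61736876359413]]
1.3 [[295.184871540603, 103.86067725153129], [287.99707347403614, 86.60553669294922]]
1.34 [[299.4525886881907, 102.90483893106493], [291.8125697759889, 85.7412627243282]]
```

View pics/s4z.png

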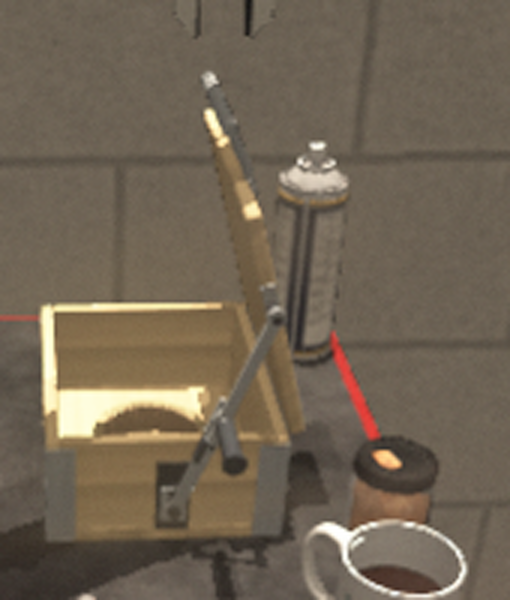

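With the hand off, the lid still stands at about 1.30 rad: the far bar end is at (288,85), where I predict (288,86.6). The stay is straight, so it is locked. Now I'll lift slightly, let go and measure the stud.

Run:
```python
from h import *
p=np.array(status.state()['tcp_pos'])
print(bot.movel(p-[0,0,.07],speed=.1,until_force=5))
set_gripper(.017)
a=swing(1.308,1.435,.0318,.05,True,stop=lambda f:f<-8)
swing(a,a-.008,.01,.03)
set_gripper(.034)
p=np.array(status.state()['tcp_pos']); bot.movel(p+[0,0,.08],speed=.12)
c=shot("side"); np.savez('s5.npz',img=c['img'])
print('t',status.state()['t'])
x0,y0=250,170
cv2.imwrite('pics/s5z.png',cv2.resize(c['img'][y0:y0+80,x0:x0+80],None,fx=7,fy=7,interpolation=2)[...,::-1])
```

```text
False
1.340 1.342 tan,rad=-0.51 0.67 t=29.73
1.372 1.374 tan,rad=0.48 -0.67 t=30.02
1.403 1.406 tan,rad=0.78 0.71 t=30.31
1.435 1.437 tan,rad=-1.04 0.35 t=30.60
t 32.25
```

View pics/s5z.png

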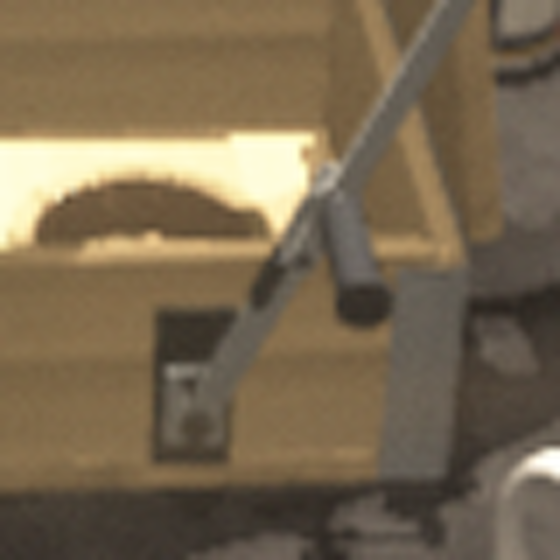

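The stud's outer end shows at side pixel about (301.4,212.6), and its root at about (298,197). Next I'll compute its position and hook it.

Run:
```python
from h import *
c=shot("side")
p,d=ray(c,(301.3,212.6)); e=p+d*(-.1065-p[1])/d[1]
p,d=ray(c,(298.3,197.3)); r=p+d*(-.0585-p[1])/d[1]
print('end',e,'root',r)
S=np.array([(e[0]+r[0])/2,-.092,(e[2]+r[2])/2])
tx=np.array([0,np.sin(np.radians(15)),-np.cos(np.radians(15))])
G=S+.014*tx; print(S,G); np.save('G.npy',G)
o=ori(15)
set_gripper(.036)
bot.movel([S[0],-.10,status.state()['tcp_pos'][2]],o,speed=.2)
bot.movel(G-.07*tx,o,speed=.2)
c=shot("wrist"); im=c['img'][:,:,::-1].copy()
for u in proj(c,[[S[0],-.0585,S[2]],[S[0],-.1065,S[2]]]): cv2.circle(im,tuple(int(v) for v in u),3,(0,0,255),1)
cv2.imwrite('pics/w6.png',im); print(status.state()['t'])
```

```text
end [ 0.61417778 -0.1065      0.12368808] root [ 0.61476926 -0.0585      0.12991283]
[ 0.61447352 -0.092       0.12680045] [ 0.61447352 -0.08837653  0.11327749]
34.7667
```

View pics/w6.png

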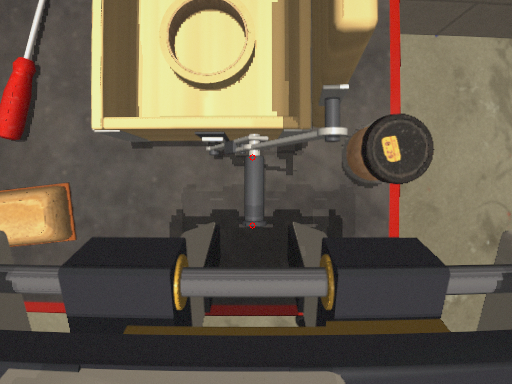

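The stud runs from (254,155) to (254,226), right on the prediction and midway between the fingers. I'll go down and pull.

Run:
```python
from h import *
G=np.load('G.npy'); 
print('touch',bot.movel(G,speed=.1,until_force=5)); f0=np.array(status.state()['ft_force']); print(f0)
x=G[0]; n=0
for i in range(16):
    x-=.005 if i>1 else .004
    n+=1
    bot.movel([x,G[1],G[2]+.003],speed=.04)
    f=np.array(status.state()['ft_force'])-f0
    print('%.3f'%(x-G[0]),np.round(f,1))
    if f[0]>10: print('hard');break
    if x-G[0]<-.046: break
c=shot("side"); np.savez('s7.npz',img=c['img'])
print(status.state()['t'])
cv2.imwrite('pics/s7z.png',cv2.resize(c['img'][80:260,210:350],None,fx=4,fy=4,interpolation=2)[...,::-1][:600])
```

```text
touch False
[-0.27359999 -0.69004775  0.80407878]
-0.004 [-0.5  1.4 -0.2]
-0.008 [-1.1  0.7 -0.2]
-0.013 [ 1.   1.  -0.2]
-0.018 [ 1.3  1.  -0.4]
-0.023 [ 1.5  1.1 -0. ]
-0.028 [ 1.2  1.4 -0.4]
-0.033 [-0.6  1.2 -0.5]
-0.038 [ 2.1  0.6 -1.6]
-0.043 [-0.   1.1 -1.6]
-0.048 [ 0.4  0.1 -1.2]
38.3917
```

View pics/s7z.png

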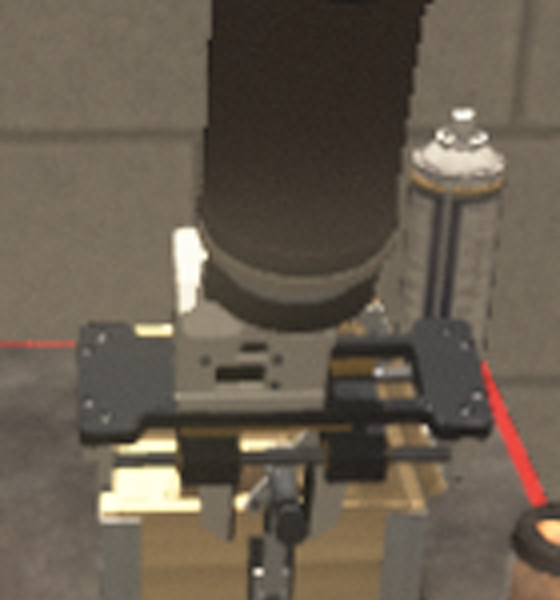

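The stud is hooked and has come about 36–37 mm to the front with only 1–2 N. Its end is at zoom (290,520), between the fingers. I'll withdraw and check the lid and stay.

Run:
```python
from h import *
tx=np.array([0,np.sin(np.radians(15)),-np.cos(np.radians(15))])
p=np.array(status.state()['tcp_pos'])+[.003,0,0]
bot.movel(p,speed=.04)
bot.movel(p-.09*tx-[0,.01,0],speed=.15)
bot.movel([p[0]-.08,-.12,.39],ori(0),speed=.2)
bot.movel([p[0]-.08,-.0,.39],speed=.2)
c=shot("side"); np.savez('s8.npz',img=c['img']); print(status.state()['t'])
for th in np.arange(.9,1.5,.1): print(round(th,1),proj(c,[barp(th)+[0,-.058,0],barp(th)+[0,.058,0],H+[-.11*np.cos(th),-.122,.11*np.sin(th)]]).round(0).tolist())
cv2.imwrite('pics/s8z.png',cv2.resize(c['img'][60:255,200:350],None,fx=3,fy=3,interpolation=2)[...,::-1][:600])
```

```text
41.375
0.9 [[256.0, 122.0], [253.0, 103.0], [289.0, 175.0]]
1.0 [[265.0, 116.0], [261.0, 98.0], [293.0, 172.0]]
1.1 [[275.0, 111.0], [270.0, 93.0], [298.0, 169.0]]
1.2 [[285.0, 107.0], [279.0, 89.0], [303.0, 167.0]]
1.3 [[295.0, 104.0], [288.0, 87.0], [308.0, 166.0]]
1.4 [[306.0, 102.0], [298.0, 85.0], [313.0, 165.0]]
```

View pics/s8z.png

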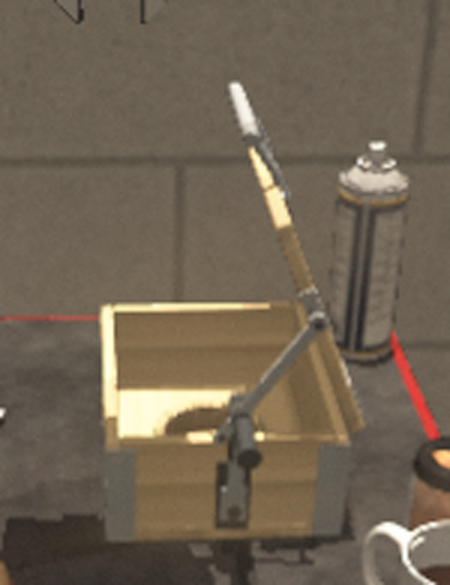

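The lid stands at about 1.19 rad, with the far bar end at (278,88.5). The knee is folded about 0.7 rad, so it cannot relock. Now I'll take the bar and lower the lid by hand.

```bash
cat > low.py <<'E'
from h import *
def lower(a,b,step,speed,dz):
    n=max(1,int(round(abs(b-a)/step)))
    for th in np.linspace(a,b,n+1)[1:]:
        bot.movel(barp(th)+OFF+[0,0,dz],speed=speed)
        f=np.array(status.state()['ft_force']); t,r=ft(th)
        print(f'{th:.2f} tan {t:.1f} rad {r:.1f} fz {f[2]:.1f} dz {dz*1e3:.1f} w {status.state()["width"]:.4f} t {status.state()["t"]:.1f}')
        if t>10 or t<-12: print('abort');break
        dz+=1.5e-4*np.sign(f[2])*max(0,abs(f[2])-4)
    return th,dz
E
python3 - <<'E'
from low import *
P=barp(1.19)+OFF
set_gripper(.034)
bot.movel([P[0],P[1],.39],speed=.25)
print(bot.movel(P,speed=.12,until_force=5),status.state()['ft_force'])
set_gripper(0.0); s=status.state(); print(s['width'],s['ft_force'],s['t'])
if .009<s['width']<.016:
    a,dz=lower(1.19,.55,.064,.07,0.); np.save('a.npy',[a,dz])
    shot("side","s9")
E
```

```text
False [ 0.21596094  0.57748547 -0.23804073]
0.011255542685598197 [-0.26275907 -0.66330546  0.71691305] 43.8583
1.13 tan -1.6 rad 3.0 fz 2.0 dz 0.0 w 0.0115 t 44.2
1.06 tan -1.9 rad 0.8 fz -0.2 dz 0.0 w 0.0111 t 44.6
1.00 tan -1.4 rad -1.4 fz -2.0 dz 0.0 w 0.0113 t 44.9
0.93 tan -2.6 rad -3.8 fz -4.6 dz 0.0 w 0.0109 t 45.3
0.87 tan -2.5 rad -4.1 fz -4.7 dz -0.1 w 0.0111 t 45.6
0.81 tan -2.5 rad -2.2 fz -3.3 dz -0.2 w 0.0112 t 46.0
0.74 tan -2.4 rad -1.6 fz -2.8 dz -0.2 w 0.0108 t 46.3
0.68 tan -2.8 rad -3.1 fz -4.1 dz -0.2 w 0.0107 t 46.7
0.61 tan -2.0 rad -3.3 fz -3.6 dz -0.2 w 0.0108 t 47.0
0.55 tan -3.4 rad -3.8 fz -4.9 dz -0.2 w 0.0109 t 47.4
```

Forces are small. I'll lower it the rest of the way and press lightly to seat it.

Run:
```python
from low import *
a,dz=np.load('a.npy')
a,dz=lower(a,.02,.06,.07,dz)
p=np.array(status.state()['tcp_pos'])
if a<.03:
    print('seat',bot.movel(p-[0,0,.015],speed=.02,until_force=9),status.state()['tcp_pos'],status.state()['ft_force'],status.state()['t'])
    c=shot("side","s10"); cv2.imwrite('pics/s10z.png',cv2.resize(c['img'][150:290,190:390],None,fx=4,fy=4,interpolation=2)[...,::-1])
```

```text
0.49 tan -2.8 rad -3.4 fz -4.1 dz -0.3 w 0.0111 t 47.8
0.43 tan -2.5 rad -3.6 fz -3.8 dz -0.4 w 0.0112 t 48.1
0.37 tan -2.5 rad -4.6 fz -4.0 dz -0.4 w 0.0113 t 48.4
0.31 tan -3.5 rad -3.7 fz -4.5 dz -0.4 w 0.0108 t 48.8
0.26 tan -3.8 rad -5.3 fz -5.0 dz -0.4 w 0.0110 t 49.1
0.20 tan -4.0 rad -4.4 fz -4.8 dz -0.6 w 0.0106 t 49.4
0.14 tan -3.4 rad -5.0 fz -4.1 dz -0.7 w 0.0109 t 49.8
0.08 tan -3.3 rad -5.3 fz -3.7 dz -0.7 w 0.0110 t 50.1
0.02 tan -4.2 rad -5.1 fz -4.3 dz -0.7 w 0.0111 t 50.4
seat True [0.43980187 0.07607363 0.07959506] [-0.53476401 -0.26475718  6.07473084] 50.7583
```

Run:
```python
from h import *
set_gripper(.028); p=np.array(status.state()['tcp_pos'])
print(p); bot.movel(p+[0,0,.10],speed=.12); bot.wait(.3)
c=shot("side","s11"); w=shot("wrist")
print(proj(w,[H+[-.222,y,.006] for y in(-.058,.058)]).round(1).tolist(),status.state()['t'])
o=cv2.imread('pics/side0.png')[150:300,190:390]; n=c['img'][150:300,190:390,::-1]
cv2.imwrite('pics/cmp.png',cv2.resize(np.hstack([o,n]),None,fx=2,fy=2,interpolation=2))
d=np.abs(cv2.GaussianBlur(o,(3,3),0).astype(int)-cv2.GaussianBlur(n.copy(),(3,3),0)).max(2)
m=(d>60).astype(np.uint8); k,_,st,_=cv2.connectedComponentsWithStats(m); print([s.tolist() for s in st[1:] if s[4]>15])
```

```text
[0.44121863 0.07735657 0.08119528]
[[252.0, 261.1], [251.8, 119.0]] 52.725
[[24, 22, 44, 19, 429], [0, 57, 5, 11, 27]]
```

The picture limit is reached, so I'll check numerically. I'll move the arm clear and compare the side and top views with the initial ones.

Run:
```python
from h import *
p=np.array(status.state()['tcp_pos']); bot.movel([p[0],p[1],.30],speed=.2)
bot.set_joints([68.95,24.895,1.432,90.138,-0.665,64.973,-4.303]); bot.wait(.3)
for n,r in(("side",(110,310,120,400)),("top",(70,300,135,352))):
    o=cv2.imread(f'pics/{n}0.png'); q=shot(n,n+'end')['img'][:,:,::-1].copy()
    d=np.abs(cv2.GaussianBlur(o,(3,3),0).astype(int)-cv2.GaussianBlur(q,(3,3),0)).max(2)
    m=np.zeros(d.shape,np.uint8); m[r[0]:r[1],r[2]:r[3]]=(d>25)[r[0]:r[1],r[2]:r[3]]
    k,_,st,_=cv2.connectedComponentsWithStats(m); print(n,[s.tolist() for s in st[1:] if s[4]>4],d[r[0]:r[1],r[2]:r[3]].max())
print(status.state()['t'])
```

```text
side [] 17
top [] 17
56.475
```

Neither view shows any difference from the start: the lid is shut, the stay is folded and the other things haven't moved. I'll hand the job in.

```bash
python3 -c "
from h import *
order.finish_job(); print(status.state()['t'])"
```

```text
the job is handed in; nothing more can be done
the job is handed in; nothing more can be done
```

I tried out the stay as asked and handed the job in at about 56.5 s; the interface gives no verdict.

- **Locking:** I raised the lid by its bar to the stay's end stop at about 1.57 rad, with about 6 N at the bar. Let back down, it locked at about 1.30 rad. It resisted a 5 N push and stood with the hand off for over a second.
- **Freeing and folding:** I lifted the lid to about 1.43 rad and let go, then hooked the stud and drew it about 37 mm to the front with 1–2 N. The knee folded to about 0.7 rad, leaving the lid standing at about 1.19 rad.
- **Lowering:** I lowered the lid by hand with 2–4 N at the bar and pressed it until it seated. The bar was then at 98.6 mm, where 98 mm is nominal.

**Last checks:** With the arm clear, the final side and top pictures match the starting ones with no changed patch. So the lid is shut, the stay folded, its foot plate where it was, and nothing else moved.

Two things did not go as planned:
- **Force along the lid:** while I first raised the lid, the force along its plane reached about 34 N because the bar slipped in the grip. That load goes into the hinge rather than the stay, and I relieved it by loosening the fingers.
- **No final picture:** I had used up the 12 pictures, so the last check was by image difference only.

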